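Load a freezing cassette on the sloping labelling stand

ROBOT

A 7-joint arm with a two-finger parallel gripper is mounted at the origin on a cart in front of the work surface, level with it; the furniture and walls round the work are solid. World frame = base frame: x ahead of the robot, y to its left, z up, the work surface at z = 0. Lengths are in mm, angles in rad, forces in N, time in s.
With the tool pointing down it reaches from about 425 to 950 mm from the base axis. Payload 4.7 kg.
Tool frame: the origin (TCP) lies at the very end of the fingers, on their centre line; the grasp point (between the pads) lies 19 mm behind it; z points along the fingers, y is the direction in which the jaws open and shut (so a half turn about z gives the same grasp; the last joint's range is limited). The gripper opens to 85 mm and grips with 20 to 120 N. Pads are 22 mm wide; open, the fingers measure 114 mm over their backs; the gripper's body (76 mm by 85 mm) begins 54 mm behind the grasp point. The pads swing forward as they close: fully open they stand 13 mm farther back than shut.
Start: joints at [1.274, 0.469, -0.049, 1.532, 0.024, 1.141, -0.082], TCP at [178.66, -650.947, 206.535] pointing down, gripper open.
Joint ranges: [-2.59, 2.59], [-0.33, 1.99], [-1.39, 1.29], [0.1, 2.45], [-1.04, 4.18], [0.21, 1.99], [-2.66, 2.66]. Speed limits (rad/s): [2.57, 2.57, 3.14, 3.14, 3.14, 3.14, 3.14].

INTERFACE

Orientations are given as [roll, pitch, yaw] about the fixed x, y, z axes, in that order (R = Rz(yaw) Ry(pitch) Rx(roll)).
In Python, from rig import get_obs, capture, camera_info, close_job gives the robot as it stands.
- The arm moves only by the tool arm_command, never from a script. Its arguments are lists of equal length, an entry for each row: "jaw": the closure in counts, from 0 (fully open) to 255 (shut); "delta_pos": the shift along the tool's x, y, z in cm, a list of three; "dr": the turn, a rotation vector about the tool's x, y, z in rad, a list of three. In form: {"jaw": [jaw, ...], "delta_pos": [[dx, dy, dz], ...], "dr": [[ax, ay, az], ...]}. A call has 1 to 8 rows; each row is the pose to reach, as a shift and turn from the pose commanded when the call began, along the tool's axes at that moment; what a row does not reach only later rows make up. A row lasts 1/12 s, in which the tool goes at most 41.7 mm and 7.16 degrees, less where a joint would pass 70% of its speed; a pose out of reach is approached as far as the arm can. A call with a gripper value outside its range is refused whole. The fingers move at their own pace and stop on an object; "newtons" is the grip in N (left out, the last holds). Time passes only in rows, so rows that repeat a pose let the fingers close. It gives the time, the measured TCP pose, the force and the opening at its end, in the units of the state.
- get_obs(): the state, without advancing time (a new reading comes with each control period).
- capture(name): name is "side" or "top"; returns the picture (384x512x3 uint8, red, green, blue); there is no depth.
- camera_info(name): a dict with "fx", "fy", "cx", "cy" (pixels), "R" (3x3) and "t" (3): a world point X has camera coordinates R X + t. Camera axes: x right, y down, z forward; pixel columns grow to the right and rows downward; lengths in mm; the calibration is good to about 2 mm. A picture is of the moment at which its call begins. camera_info takes no time and is no camera call.
- close_job(): hands the job in, once; it reports no verdict.
The state is a dict: "time": time; "joint_pos": joint angles; "joint_vel": joint speeds; "joint_torque": joint torques, N m; "tcp_pos": TCP position; "tool_rot": TCP orientation; "ft_force": force on the tool from outside, world axes, zero at the start; "wrist_torque": the same for the moment, N m; "gripper_width": finger opening in mm.
Only numpy, scipy, OpenCV 4.12 (cv2) and the standard library are available. Lean on these libraries where they do the work, as an engineer would, in place of code of your own. Each camera call takes 0.05 s, during which the arm holds its last target. There are 200 camera calls.

TASK

Draw the freezing cassette with the blue-banded label straight up out of its slot in the rack and load it on the sloping labelling stand: label facing outward, bottom edge fully down on the ledge, back leaning on both white rails, and gripped endwise between the red sprung jaw and the fixed steel stop (the gap is shorter than the cassette, so press its end against the jaw to get its other end down inside the stop). The ledge's height was set by the last user, so lower the cassette gently by feel and do not push the ledge out of its setting; leave the other cassettes and everything else on the bench where they are.

Things in the scene. Friction and masses are not known exactly. Their poses are not given: they have to be found in the camera images.
- rack: Fixed aluminium rack 186 (x) x 196 (y) x 78 mm. Three open-topped slots run along its y axis at x = -58, 0, +58 mm; in each a cassette stands on its long edge on the rack floor, 8 mm above the bench. White guides at the slot ends (y beyond +-72 mm) reach 65 mm up and leave 15 mm for the 12 mm cassette. Origin: centre of its underside; z up.
- cassette_blue: The one to move: flat rigid aluminium case 12 (x) x 160 (y) x 105 mm (z, height), about 0.26 kg; white label with blue band on its -x face, blue tab on the top edge. Origin: centre of its bottom edge; z to its top edge. Stands upright in one of the slots, label to the rack's -x side, top edge 113 mm above the bench, free to be pinched across its 12 mm.
- cassette_green: Same case with a green band and tab; stays in its slot. Same axes.
- cassette_orange: Same case with an orange band and tab; stays in its slot. Same axes.
- cassette_blue_label (a point): Point on the label face (-x) of the blue cassette, at mid length and mid height.
- stand: Fixed sloping labelling stand on a grey base plate 150 (x) x 262 (y) x 10 mm. Two white sloping rails carry a ledge that the last user clamped somewhere between 0 and 36 mm up the slope (seat z): its height is not reported and must be felt or seen; it slips in its clamps if pushed with over 18 N. Origin on the bench, below the middle of the ledge's lowest setting; front is -x, z up.
- seat: The stand's slope; frame leans back 30 degrees about the stand's y axis, origin 50 mm above the bench. z up the slope, y along the ledge, -x outward (label side). A loaded cassette has the same axes and its origin at x = 0, y = 0, z = ledge height (0 to 36 mm). The ledge's front lips: y = +-50 mm, 30 mm wide, inner face x = -12 mm, 9 mm high: 6 mm of play.
- jaw (a joint): Travel of the red sprung jaw, m: 0 = free, grows as it is pushed toward -y of the seat, up to a hard end at 0.016. Spring: about 4.4 N at 0, 6.4 N at 0.010, 7.6 N at 0.016. Reads 0.010 with a cassette gripped against the fixed stop; more than that lets the cassette's other end pass the stop.
- jaw_face (a point): Centre of the red jaw's inner face, 26 mm wide, from seat z = 0 to 86 mm (it does not move with the ledge); at seat y = -70 mm when free; moves with the jaw. Its spring barrel behind reaches seat y = -145 mm (plunger to -160 mm when pressed) and z = 68 mm.
- temp_logger: White data logger 86x52x22 mm lying on the bench; bystander. Origin: centre of its underside.
- tape_red: Roll of red tape 92 mm across, 20 mm high, lying flat; bystander.
- marker_black: Black-capped marker 136 mm long, lying; bystander.
- stapler: Blue stapler 135x34x44 mm, bystander.
- scanner: Teal hand scanner 188x115x49 mm lying on its side, bystander.
- mouse: Black mouse 126x54x40 mm; bystander.
- rails_mid (a point): Midway between the two white rails, level with their front faces (seat x = +6 mm). Rails are 14 mm wide, at seat y = +-50 mm, and reach seat z = 99 mm; it is open between them. The fixed steel end stop sits on the ledge: inner face seat y = +80 mm, top 16 mm above the ledge. From it to the free jaw is 150 mm, against a 160 mm cassette.

How it is judged (in metres and radians):
On the way, in this order (a step that is already met when the one before it is completed fails the run):
1. the blue cassette has been drawn up clear of its slot, still upright (z of cassette_blue in the frame of rack above 0.066 m and angle between cassette_blue's own z axis and vertical below 0.3 rad), for 0.1 s.
2. its end has pressed the red jaw back far enough to pass the fixed stop (value of joint jaw above 0.0095 m and contact force between cassette_blue and jaw above 1 N), for 0.1 s.
At the end, for the whole second after the job is handed in: The blue cassette rests released and still on the stand, label outward: bottom edge on the ledge (within 3 mm, level to 0.03 rad), leaning on the rails (within 0.1 rad of the slope), its end within 3 mm of the fixed stop, the red jaw pressed back 7.5 to 13 mm by its other end (z of ledge_c0 in the frame of cassette_blue above -0.0065 m and z of cassette_blue in the frame of seat above -0.003 m and y of cassette_blue in the frame of seat between -0.003 and 0.003 m and x of cassette_blue in the frame of seat between -0.0075 and 0.002 m and x of cassette_blue_label in the frame of seat below -0.003 m and angle between the z axis of cassette_blue and the z axis of seat, either way round below 0.1 rad and angle between the y axis of cassette_blue and the y axis of seat, either way round below 0.03 rad and value of joint jaw between 0.0075 and 0.013 m and contact force between cassette_blue and jaw above 1 N and linear speed of cassette_blue below 0.01 m/s); the robot touches nothing.
It fails at once if the ledge is pushed out of its setting (over 3 mm) (distance of ledge_c0 from where it was at the start of the episode above 0.003 m).
It fails at once if another cassette is moved over 15 mm (distance of any of cassette_green, cassette_orange from where it was at the start of the episode above 0.015 m).
It fails at once if a bystander is moved over 20 mm (distance of any of temp_logger, tape_red, marker_black, stapler, scanner, mouse from where it was at the start of the episode above 0.02 m).
It also fails if it takes over 48 s, if anything falls off the work surface, if the arm or the gripper's body presses on something with over 40 N, if the wrist force passes 120 N, or if a joint passes its speed limit or range.

## Working session

There is one attempt and no reset: what is moved stays moved. The work goes in short steps, Python scripts to look and compute and a tool call to move; the robot and the scene stay as the last step left them, time stands still between calls to the robot, and variables do not carry over. Pictures are saved under pics/ and viewed, about 8 in all and at most 12, crops included, and the job is handed in when it is done.

Besides the shell and the picture viewer there is one more tool, called after "Request:" by a JSON object that holds its "api" and its "payload". arm_command: Moves the arm, as the interface text tells. Its arguments: {"type":"object","properties":{"jaw":{"type":"array","items":{"type":"number"}},"delta_pos":{"type":"array","items":{"type":"array","items":{"type":"number"}}},"dr":{"type":"array","items":{"type":"array","items":{"type":"number"}}},"newtons":{"type":"number"}},"required":["jaw","delta_pos","dr"]}

```bash
mkdir -p pics; ls; python3 - <<'E'
from rig import *
import cv2
print(get_obs())
for n in("side","top"):
    i=camera_info(n);print(n,i)
    cv2.imwrite(f"pics/{n}0.png",capture(n)[:,:,::-1])
a=cv2.imread("pics/side0.png");b=cv2.imread("pics/top0.png")
E
```

```text
pics
{'time': 0.0, 'joint_pos': array([ 1.27410724,  0.46945196, -0.04857621,  1.53372954,  0.02407599,
        1.14097438, -0.08231351]), 'joint_vel': array([-9.30602819e-04,  1.35544950e-03, -7.58575954e-05,  1.06845008e-03,
       -2.89943062e-04, -4.71008024e-04, -3.87929721e-04]), 'joint_torque': array([-5.38153108e-04, -5.10321164e+01, -4.63050941e-02, -2.37720591e+01,
        1.07973485e-02,  7.35097710e-03,  2.82678222e-06]), 'tcp_pos': array([ 178.43831164, -650.31887512,  205.43922369]), 'tool_rot': array([-3.13961488e+00,  5.97228668e-05,  2.67781304e-01]), 'ft_force': array([ 0.45910943,  0.30793109, -0.34655669]), 'wrist_torque': array([ 0.01578832,  0.04232265, -0.03384938]), 'gripper_width': 85.50665874129224}
side {'fx': 463.0172376091921, 'fy': 463.0172376091921, 'cx': 247.02674536451562, 'cy': 184.20260127367482, 'R': array([[-0.9991251 ,  0.04082563, -0.00907185],
       [ 0.02470407,  0.40110527, -0.91569879],
       [-0.03374522, -0.91512176, -0.4017629 ]]), 't': array([ 594.63560196,  124.63558531, 1283.38878434])}
top {'fx': 396.42961843406783, 'fy': 396.42961843406783, 'cx': 256.4377525068295, 'cy': 186.06931475579606, 'R': array([[-0.00236578, -0.99995333,  0.00936661],
       [-0.9927067 ,  0.00121946, -0.12054838],
       [ 0.12053133, -0.00958348, -0.99266326]]), 't': array([-117.47065441,  604.23236917, 1273.2238261 ])}
```

View pics/side0.png

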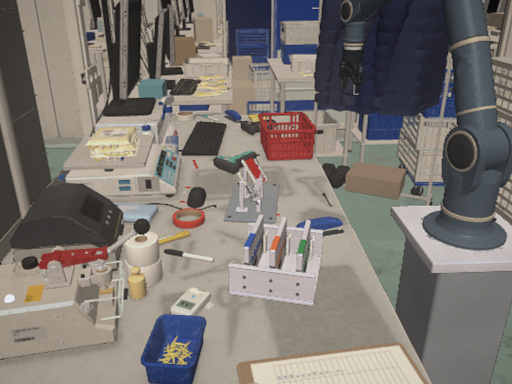

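View pics/top0.png

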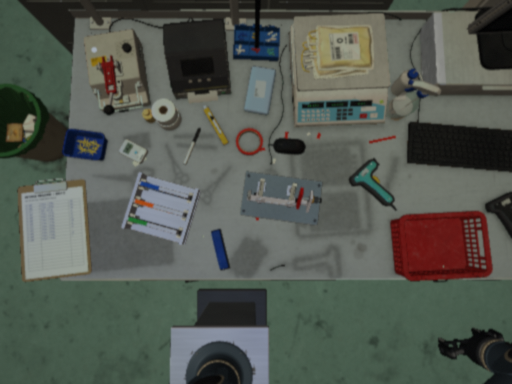

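The side view shows the rack around (277,262) and the stand around (253,195). In the top view the rack is around (160,208) and the stand around (282,197). I'll enlarge both.

```bash
python3 - <<'E'
import cv2,numpy as np
a=cv2.imread("pics/side0.png");b=cv2.imread("pics/top0.png")
c1=cv2.resize(b[160:256,112:240],None,fx=6.25,fy=6.25,interpolation=cv2.INTER_CUBIC)
c2=cv2.resize(b[160:230,232:332],None,fx=8,fy=8,interpolation=cv2.INTER_CUBIC)
c3=cv2.resize(a[145:305,215:350],None,fx=3.7,fy=3.7,interpolation=cv2.INTER_CUBIC)
for i,c in enumerate((c1,c2,c3)): cv2.imwrite(f"pics/c{i}.png",c); print(c.shape)
E
```

```text
(600, 800, 3)
(560, 800, 3)
(592, 500, 3)
```

View pics/c0.png

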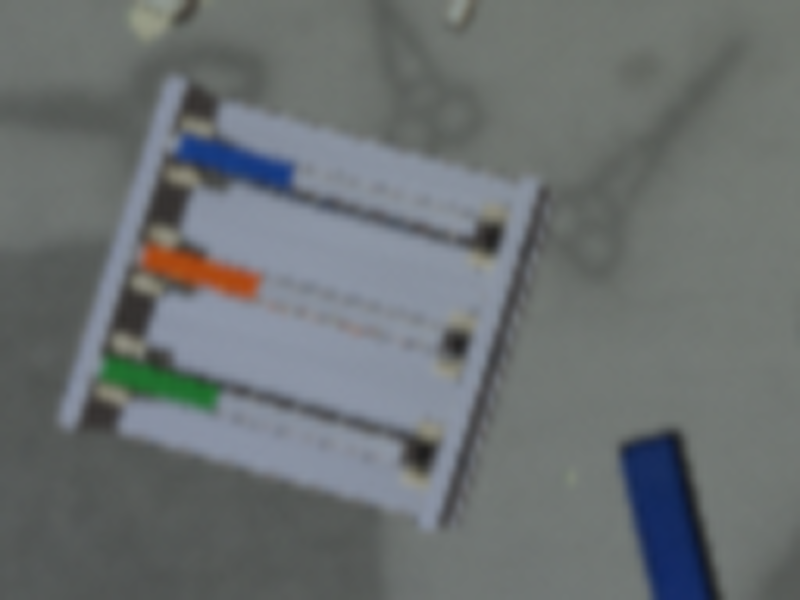

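View pics/c1.png

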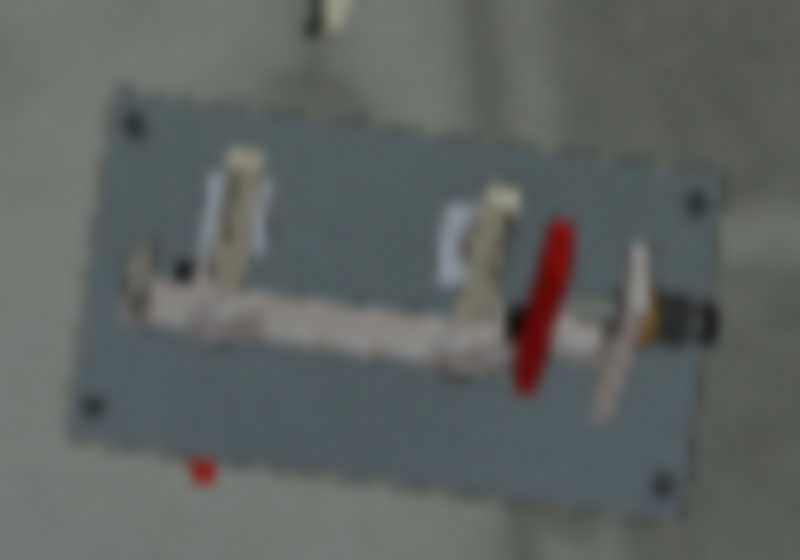

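View pics/c2.png

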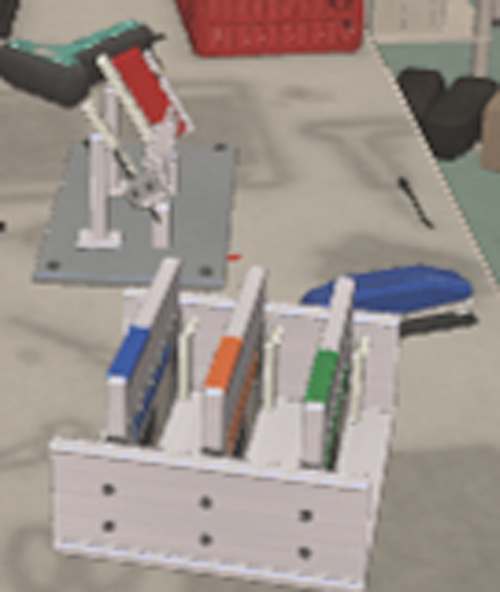

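Views: c0 shows the blue cassette in the farthest slot, with its tab at the left end at about (235,155). c1 shows the rail tops at (245,155) and (503,192), the steel stop at the left (140,275), and the red jaw from (560,220) to (520,393). c2 shows the label bands facing right, which is world -x, and the red jaw face near (140,85). Next I fit the poses.

```bash
cat > h.py <<'E'
import numpy as np, cv2
from rig import *
from scipy.optimize import least_squares
from scipy.spatial.transform import Rotation as Ro
CI={n:camera_info(n) for n in("side","top")}
def proj(n,X):
    c=CI[n];p=np.asarray(X)@np.array(c["R"]).T+c["t"]
    return np.c_[c["fx"]*p[:,0]/p[:,2]+c["cx"],c["fy"]*p[:,1]/p[:,2]+c["cy"]]
def place(P,x,y,yaw): 
    return np.asarray(P,float)@Ro.from_euler('z',yaw).as_matrix().T+[x,y,0]
def seat(P): # seat->stand
    return np.asarray(P,float)@Ro.from_euler('y',np.pi/6).as_matrix().T+[0,0,50]
C=lambda u,s,o:np.array(u,float)/s+o
c0=lambda u:C(u,6.25,[112,160])
c1=lambda u:C(u,8,[232,160])
c2=lambda u:C(u,3.7,[215,145])
E
python3 - <<'E'
from h import *
# rack
Pt=[[93,98,78],[-93,98,78],[93,-98,78],[-93,-98,78]]; ut=c0([(170,75),(60,428),(535,182),(430,525)])
Ps=[[93,98,78],[-93,98,78],[93,98,0],[-93,98,0],[93,-98,78],[-93,-98,78]];us=c2([(52,440),(370,487),(55,547),(362,587),(122,290),(398,318)])
f=lambda q:np.r_[(proj("top",place(Pt,*q))-ut).ravel(),(proj("side",place(Ps,*q))-us).ravel()]
r=least_squares(f,[450,180,-.3],x_scale=[10,10,.1],loss='soft_l1');print("rack",r.x,r.fun.reshape(-1,2).round(1).tolist())
# height free check with blue cassette: top corners of far/near end; unknown x,y,z,yaw
Pc=np.array([[6,80,0],[-6,80,0],[-6,-80,0],[6,-80,0]])
uc=c2([(110,378),(130,380),(180,264),(168,258)])
uct=c0([(183,132),(174,155)])
g=lambda q:np.r_[(proj("side",place(Pc,q[0],q[1],q[3])+[0,0,q[2]])-uc).ravel(),(proj("top",place(Pc[:2],q[0],q[1],q[3])+[0,0,q[2]])-uct).ravel()]
s=least_squares(g,[500,200,110,-.3],x_scale=[10,10,10,.1],loss='soft_l1');print("cass",s.x,s.fun.reshape(-1,2).round(1).tolist())
x,y,w=r.x;print("slot+58 in world",place([[58,0,0]],x,y,w))
# stand : x,y,yaw, plate dx,dy, h
pl=[[75,131,10],[75,-131,10],[-75,-131,10],[-75,131,10]]
def S(q):
    x,y,w,dx,dy,h=q
    T=np.r_[place(np.array(pl)+[dx,dy,0],x,y,w),place(seat([[6,50,99],[6,-50,99],[13,-70,86],[-13,-70,0]]),x,y,w)]
    ut=c1([(115,90),(720,172),(685,518),(70,438),(243,158),(503,195),(553,220),(515,393)])
    Sd=np.r_[place(np.array(pl)+[dx,dy,0],x,y,w),place(seat([[13,-70,86],[-13,-70,86]]),x,y,w)]
    us=c2([(78,140),(238,150),(218,285),(35,278),(108,62),(140,50)])
    us=us[[0,1,2,3,4,5]]
    # side plate order: far-left=(+x,-y), far-right=(-x,-y), near-right=(-x,+y), near-left=(+x,+y)
    us=us[[3,0,1,2,4,5]]
    return np.r_[(proj("top",T)-ut).ravel(),(proj("side",Sd)-us).ravel()]
t=least_squares(S,[500,-150,-.13,0,-30,15],x_scale=[10,10,.1,10,10,10],loss='soft_l1');print("stand",t.x.round(3));print(t.fun.reshape(-1,2).round(1).tolist())
x,y,w=t.x[:3]
# ledge height: top view of stop top inner edge (y=80,z=h+16), ledge front edge: 
for h in(0,12,24,36):
    X=place(seat([[6,80,h+16],[-6,80,h+16],[-12,80,h],[-12,-50,h+9],[6,0,h]]),x,y,w)
    print(h,((proj("top",X)-[232,160])*8).round().tolist(),((proj("side",X)-[215,145])*3.7).round().tolist())
E
```

```text
rack [ 5.29549823e+02  1.88014004e+02 -2.70865872e-01] [[0.0, -0.1], [-0.1, -0.4], [0.4, -1.1], [0.4, 0.8], [-0.8, 0.6], [0.2, -1.3], [-0.7, 1.4], [0.6, 2.3], [0.8, -1.4], [0.5, -1.3]]
cass [ 5.82289961e+02  1.66252254e+02  1.08867839e+02 -2.75526702e-01] [[-0.4, 0.6], [-0.4, 0.7], [0.9, -1.6], [-0.6, -0.4], [-0.1, 0.5], [0.2, 0.5]]
slot+58 in world [[585.43511864 172.49518526   0.        ]]
stand [ 5.48047e+02 -1.78407e+02 -1.43000e-01  2.15610e+01 -2.06340e+01
  1.50000e+01]
[[-0.6, -0.4], [0.5, 0.2], [-0.6, 1.0], [-1.4, -0.0], [0.3, 0.8], [0.1, 0.8], [-0.3, -0.7], [-0.4, -0.2], [-0.9, -1.7], [-1.1, -0.5], [-0.1, -1.8], [1.8, -1.5], [0.2, -0.3], [-1.3, -0.8]]
0 [[153.0, 279.0], [149.0, 303.0], [145.0, 337.0], [466.0, 370.0], [344.0, 329.0]] [[142.0, 200.0], [155.0, 193.0], [172.0, 206.0], [178.0, 131.0], [160.0, 173.0]]
12 [[155.0, 262.0], [151.0, 286.0], [147.0, 321.0], [470.0, 354.0], [348.0, 312.0]] [[134.0, 187.0], [147.0, 181.0], [164.0, 194.0], [171.0, 120.0], [153.0, 162.0]]
24 [[157.0, 244.0], [153.0, 268.0], [149.0, 304.0], [475.0, 337.0], [351.0, 295.0]] [[126.0, 175.0], [139.0, 168.0], [156.0, 182.0], [164.0, 108.0], [145.0, 150.0]]
36 [[159.0, 226.0], [155.0, 250.0], [151.0, 286.0], [479.0, 319.0], [355.0, 278.0]] [[118.0, 162.0], [132.0, 156.0], [149.0, 169.0], [157.0, 96.0], [138.0, 138.0]]
```

Fits agree: cassette top measured at 109 mm against 113 mm given, and residuals of 1-2 px. Slot centre is near (584,169) with yaw -0.272. The stand is near (548,-178) with yaw -0.143. Next I need a helper that gives move deltas.

```bash
cat >> h.py <<'E'
W=-0.143; SX,SY=548.,-178.4
def Rc(yaw,tilt=0): # tool rot for cassette frame (tool x=y,y=x,z=-z)
    return Ro.from_euler('ZY',[yaw,tilt]).as_matrix()@np.array([[0,1,0],[1,0,0],[0,0,-1.]])
def delta(P,R):
    o=get_obs();Rt=Ro.from_euler('xyz',o["tool_rot"]).as_matrix()
    print("dpos cm",(Rt.T@(np.asarray(P)-o["tcp_pos"])/10).round(2),"dr",Ro.from_matrix(Rt.T@R).as_rotvec().round(3),
     "t",o["time"],"F",o["ft_force"].round(1))
def inseat():
    o=get_obs();Rs=Ro.from_euler('ZY',[W,np.pi/6]).as_matrix()
    print("t",o["time"],"TCP seat",(Rs.T@(o["tcp_pos"]-[SX,SY,50])).round(1),"F seat",(Rs.T@o["ft_force"]).round(1),"T",o["wrist_torque"].round(2),"w",o["gripper_width"])
E
python3 -c "
from h import *
delta([480,-350,280],Rc(-.272)); delta([584,169,230],Rc(-.272))"
```

```text
dpos cm [ 37.02 -21.    -7.41] dr [-2.000e-03 -1.000e-03 -1.031e+00] t 0.1 F [-0.1 -0.2  0.7]
dpos cm [ 60.79 -68.29  -2.33] dr [-2.000e-03 -1.000e-03 -1.031e+00] t 0.1 F [-0.1 -0.2  0.7]
```

Request:
{"api": "arm_command", "payload": {"jaw": [120, 120, 120, 120, 120, 120, 120, 120], "delta_pos": [[4, -2.2, -1], [8, -4.5, -2], [12, -7, -3], [16, -9.2, -4], [20, -11.5, -5], [24, -13.7, -6], [28, -16, -7], [32, -18.2, -7.4]], "dr": [[0, 0, -0.1], [0, 0, -0.2], [0, 0, -0.3], [0, 0, -0.4], [0, 0, -0.5], [0, 0, -0.6], [0, 0, -0.7], [0, 0, -0.8]], "newtons": 100}}

```text
time: 0.77
tcp_pos: [410.2, -418.6, 275.1]
tool_rot: [3.141, 0.0, 1.072]
ft_force: [1.3, -0.3, -0.4]
gripper_width: 45.0
```

```bash
python3 -c "
from h import *
delta([584,169,250],Rc(-.272));print(get_obs()['joint_pos'].round(2),get_obs()['gripper_width'])"
```

```text
dpos cm [ 59.92 -12.82   2.47] dr [ 0.     0.001 -0.226] t 0.7667 F [ 1.3 -0.3 -0.4]
[ 0.98  0.29 -0.33  1.65  0.1   1.22  0.13] 44.99677751502881
```

Request:
{"api": "arm_command", "payload": {"jaw": [120, 120, 120, 120, 120, 120, 120, 120], "delta_pos": [[4, -0.8, 0], [8, -1.7, 0], [12, -2.6, 0], [16, -3.4, 0], [20, -4.3, 0], [24, -5.1, 0], [28, -6, 0], [32, -6.8, 0]], "dr": [[0, 0, -0.03], [0, 0, -0.06], [0, 0, -0.09], [0, 0, -0.12], [0, 0, -0.15], [0, 0, -0.18], [0, 0, -0.21], [0, 0, -0.226]]}}

```text
time: 1.43
tcp_pos: [503.6, -105.1, 274.3]
tool_rot: [-3.141, 0.0, 1.295]
ft_force: [0.7, -0.0, -0.0]
gripper_width: 45.2
```

```bash
python3 -c "
from h import *
delta([584,169,200],Rc(-.272));print(get_obs()['joint_pos'].round(2),get_obs()['gripper_width'])"
```

```text
dpos cm [28.56  0.27  7.41] dr [-0.     0.    -0.004] t 1.4333 F [ 0.7 -0.  -0. ]
[ 0.61  0.19 -0.56  1.79  0.11  1.19 -0.26] 45.162653265283915
```

Request:
{"api": "arm_command", "payload": {"jaw": [120, 120, 120, 120, 120, 120, 120, 120], "delta_pos": [[4, 0, 0.6], [8, 0.1, 1.5], [12, 0.1, 2.5], [16, 0.2, 3.5], [20, 0.2, 4.5], [24, 0.3, 5.5], [28, 0.3, 7], [28.6, 0.3, 7.4]], "dr": [[0, 0, 0], [0, 0, 0], [0, 0, 0], [0, 0, 0], [0, 0, 0], [0, 0, 0], [0, 0, 0], [0, 0, -0.004]]}}

```text
time: 2.1
tcp_pos: [583.4, 175.4, 198.2]
tool_rot: [-3.137, -0.004, 1.307]
ft_force: [-1.3, 1.2, 0.3]
gripper_width: 45.4
```

```bash
python3 - <<'E'
from h import *
delta([584,169,81],Rc(-.272));print(get_obs()['joint_pos'].round(2))
a=capture("side")[:,:,::-1];b=capture("top")[:,:,::-1]
A=cv2.resize(a[170:310,210:350],None,fx=4,fy=4,interpolation=3);B=cv2.resize(b[150:250,90:215],None,fx=4,fy=4,interpolation=3)
o=np.zeros((560,800,3),np.uint8);o[:,:400]=A[:,80:480];o[:400,400:]=B[:,50:450];cv2.imwrite("pics/d.png",o)
E
```

```text
dpos cm [-0.65  0.27 11.71] dr [-0.004 -0.004  0.008] t 2.1 F [-1.3  1.2  0.3]
[ 0.11  0.44 -0.64  1.68  0.28  1.12 -0.87]
```

View pics/d.png

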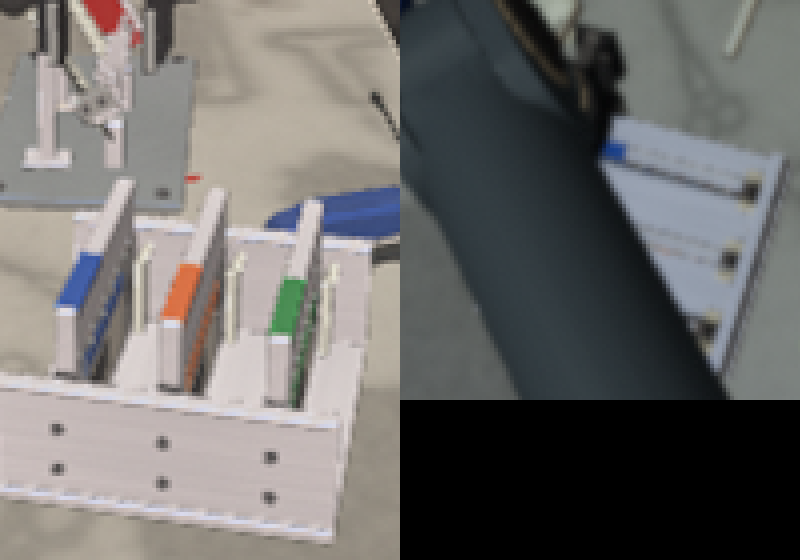

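The side crop shows the fingers at (50,40) and (155,40), straddling the line of the blue cassette (top centre about (97,245)). The top view is blocked by the arm. I'm descending.

Request:
{"api": "arm_command", "payload": {"jaw": [120, 120, 120, 120, 120, 120, 120, 120], "delta_pos": [[-0.4, 0.2, 2], [-0.4, 0.2, 4.5], [-0.4, 0.2, 7], [-0.4, 0.2, 9], [-0.4, 0.2, 10.5], [-0.4, 0.2, 11.5], [-0.4, 0.2, 11.7], [-0.4, 0.2, 11.7]], "dr": [[0, 0, 0], [0, 0, 0], [0, 0, 0], [0, 0, 0], [0, 0, 0], [0, 0, 0], [0, 0, 0], [0, 0, 0]]}}

```text
time: 2.87
tcp_pos: [586.0, 161.4, 83.4]
tool_rot: [3.142, 0.001, 1.296]
ft_force: [1.5, 0.2, 0.2]
gripper_width: 45.2
```

Request:
{"api": "arm_command", "payload": {"jaw": [150, 180, 210, 240, 240, 240, 240, 240], "delta_pos": [[0, 0, 0], [0, 0, 0], [0, 0, 0], [0, 0, 0], [0, 0, 0], [0, 0, 0], [0, 0, 0], [0, 0, 0]], "dr": [[0, 0, 0], [0, 0, 0], [0, 0, 0], [0, 0, 0], [0, 0, 0], [0, 0, 0], [0, 0, 0], [0, 0, 0]], "newtons": 100}}

```text
time: 3.53
tcp_pos: [586.7, 163.0, 84.8]
tool_rot: [3.14, -0.0, 1.298]
ft_force: [-0.9, -1.2, 6.7]
gripper_width: 7.3
```

```bash
python3 - <<'E'
from h import *
delta([584,169,81],Rc(-.272));o=get_obs();print(o['joint_pos'].round(2),o['tcp_pos'],o['tool_rot'],o['gripper_width'],o['wrist_torque'])
E
```

```text
dpos cm [ 0.5  -0.42  0.38] dr [ 0.002 -0.    -0.001] t 3.5333 F [-0.9 -1.2  6.7]
[ 0.08  0.56 -0.58  1.79  0.38  0.91 -0.94] [586.65720006 163.0399175   84.78986507] [ 3.13954011e+00 -4.68609908e-04  1.29774271e+00] 7.289369864662596 [-0.20315822  0.22445332 -0.02441602]
```

Request:
{"api": "arm_command", "payload": {"jaw": [255, 255, 255], "delta_pos": [[0, 0, 0], [0, 0, -0.1], [0, 0, -0.2]], "dr": [[0, 0, 0], [0, 0, 0], [0, 0, 0]], "newtons": 100}}

```text
time: 3.78
tcp_pos: [585.5, 162.8, 85.1]
tool_rot: [-3.141, 0.0, 1.298]
ft_force: [-0.4, -0.3, -2.0]
gripper_width: 7.2
```

```bash
python3 - <<'E'
from h import *
o=get_obs();print(o['tcp_pos'],o['gripper_width'],o['wrist_torque'],o['ft_force'])
a=capture("side")[:,:,::-1]
A=cv2.resize(a[150:290,215:335],None,fx=4.2,fy=4.2,interpolation=3)
cv2.imwrite("pics/e.png",A)
E
```

```text
[585.46054819 162.75352781  85.10244198] 7.200295033314223 [-0.00765828  0.01895287 -0.03646904] [-0.37387013 -0.34319935 -1.98512866]
```

View pics/e.png

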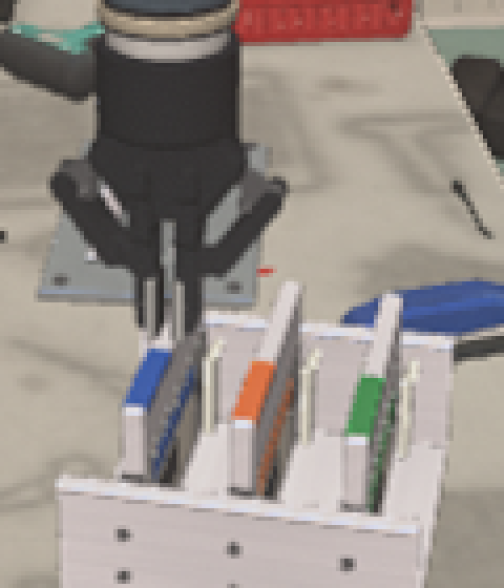

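The pads hold the cassette near mid-length, around (168,310). Width stays at 7.2 mm with 255 commanded, so it is a firm grip with pad give. Lifting straight up.

Request:
{"api": "arm_command", "payload": {"jaw": [255, 255, 255, 255, 255, 255, 255, 255], "delta_pos": [[0, 0, -0.7], [0, 0, -2], [0, 0, -4], [0, 0, -6.5], [0, 0, -9.5], [0, 0, -12.5], [0, 0, -15.5], [0, 0, -18]], "dr": [[0, 0, 0], [0, 0, 0], [0, 0, 0], [0, 0, 0], [0, 0, 0], [0, 0, 0], [0, 0, 0], [0, 0, 0]]}}

```text
time: 4.5
tcp_pos: [585.8, 163.5, 268.9]
tool_rot: [3.14, -0.001, 1.298]
ft_force: [1.1, 0.1, -2.8]
gripper_width: 7.4
```

```bash
python3 - <<'E'
from h import *
o=get_obs();print(o['tcp_pos'],o['gripper_width'],o['wrist_torque'],o['ft_force'])
a=capture("side")[:,:,::-1];cv2.imwrite("pics/f_side.png",a)
delta([560,-100,290],Rc(W))
# target: seat pose with cassette bottom z=90 (TCP = bottom + 77), x=-4
Rs=Ro.from_euler('ZY',[W,np.pi/6]).as_matrix()
print([SX,SY,50]+Rs@[-8,5,170]); delta([SX,SY,50]+Rs@[-8,5,170],Rc(W,np.pi/6))
E
```

```text
[585.80712785 163.47468069 268.85202702] 7.380676876801587 [-0.02906584 -0.05392857 -0.05681901] [ 1.13544265  0.10471494 -2.77844541]
dpos cm [-26.26   4.42  -1.71] dr [ 0.01  -0.006 -0.13 ] t 4.55 F [1.7 1.6 0.7]
[ 625.98747668 -184.57729158  201.22431864]
dpos cm [-32.68  12.97   7.22] dr [ 0.533 -0.039 -0.125] t 4.55 F [1.7 1.6 0.7]
```

View pics/f_side.png

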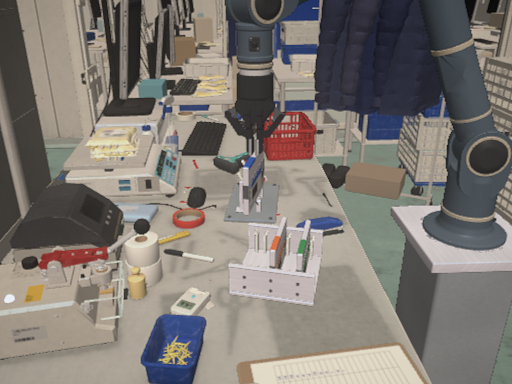

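The side view shows the cassette upright in the gripper around (255,175), and the rack holds only orange and green, at (277,245). I'm moving to a tilted pose high over the stand.

```bash
python3 - <<'E'
from h import *
Rs=Ro.from_euler('ZY',[W,np.pi/6]).as_matrix()
delta([SX,SY,50]+Rs@[-8,8,200],Rc(W,np.pi/6))
E
```

```text
dpos cm [-32.17  14.44   4.63] dr [ 0.533 -0.039 -0.125] t 4.55 F [1.7 1.6 0.7]
```

Request:
{"api": "arm_command", "payload": {"jaw": [255, 255, 255, 255, 255, 255, 255, 255], "delta_pos": [[-2, 1, -0.5], [-5.5, 2.4, -0.5], [-9, 4, 0], [-12.5, 5.5, 0.5], [-16, 7, 1], [-19, 8.5, 2], [-22, 10, 2.5], [-25, 11.5, 3]], "dr": [[0.03, -0.002, -0.01], [0.08, -0.006, -0.02], [0.13, -0.01, -0.035], [0.18, -0.014, -0.045], [0.24, -0.018, -0.06], [0.3, -0.022, -0.07], [0.35, -0.026, -0.085], [0.41, -0.03, -0.1]]}}

```text
time: 5.22
tcp_pos: [629.3, -110.8, 235.8]
tool_rot: [-2.73, 0.008, 1.401]
ft_force: [1.3, -0.2, -2.7]
gripper_width: 7.1
```

```bash
python3 - <<'E'
from h import *
Rs=Ro.from_euler('ZY',[W,np.pi/6]).as_matrix()
delta([SX,SY,50]+Rs@[-8,8,200],Rc(W,np.pi/6));print(get_obs()['joint_pos'].round(2),get_obs()['gripper_width'])
E
```

```text
dpos cm [-6.98  2.57 -0.13] dr [ 0.111 -0.005 -0.027] t 5.2167 F [ 1.3 -0.2 -2.7]
[ 0.42  0.69 -0.55  1.23  0.25  1.71 -0.28] 7.053836113386083
```

Request:
{"api": "arm_command", "payload": {"jaw": [255, 255, 255, 255, 255, 255], "delta_pos": [[-3, 1, 0], [-5, 1.8, 0], [-6.5, 2.3, -0.1], [-7, 2.6, -0.1], [-7, 2.6, -0.1], [-7, 2.6, -0.1]], "dr": [[0.03, 0, -0.007], [0.06, -0.002, -0.015], [0.09, -0.004, -0.022], [0.111, -0.005, -0.027], [0.111, -0.005, -0.027], [0.111, -0.005, -0.027]]}}

```text
time: 5.72
tcp_pos: [641.5, -181.6, 226.0]
tool_rot: [-2.62, -0.0, 1.427]
ft_force: [0.3, 0.0, -2.6]
gripper_width: 7.1
```

```bash
python3 - <<'E'
from h import *
inseat();Rs=Ro.from_euler('ZY',[W,np.pi/6]).as_matrix()
delta([SX,SY,50]+Rs@[-8,8,200],Rc(W,np.pi/6));print(get_obs()['joint_pos'].round(2))
a=capture("side")[:,:,::-1];b=capture("top")[:,:,::-1]
cv2.imwrite("pics/g_side.png",a);cv2.imwrite("pics/g_top.png",b)
o=np.zeros((600,800,3),np.uint8)
o[:,:400]=cv2.resize(a[110:230,210:290],None,fx=5,fy=5,interpolation=3);o[:400,400:]=cv2.resize(b[150:230,240:320],None,fx=5,fy=5,interpolation=3)
cv2.imwrite("pics/g.png",o)
E
```

```text
t 5.7167 TCP seat [ -7.5  10.1 198.9] F seat [ 1.6  0.1 -2.1] T [-0.06 -0.86 -0.05] w 7.067348096986477
dpos cm [-0.21 -0.05 -0.11] dr [ 0.002 -0.    -0.   ] t 5.7167 F [ 0.3  0.  -2.6]
[ 0.45  0.81 -0.52  1.07  0.29  1.87 -0.16]
```

View pics/g.png

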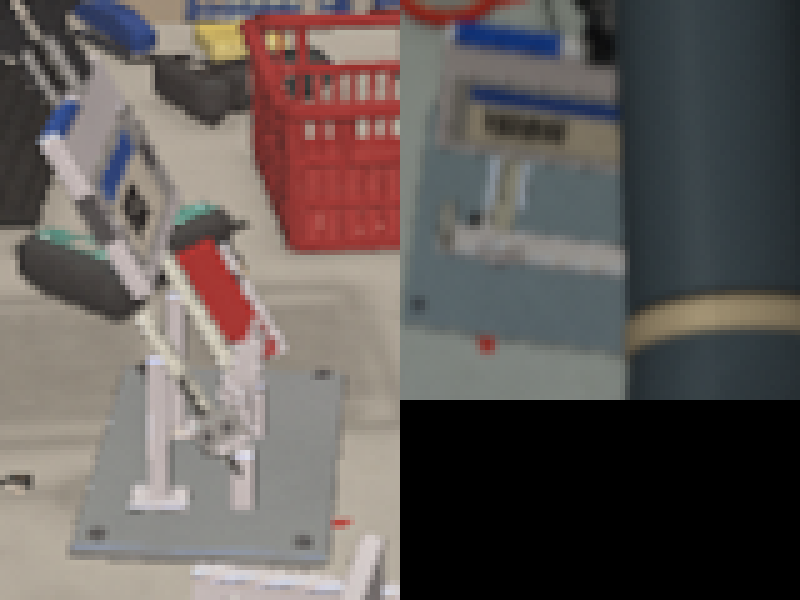

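The side crop shows the cassette tilted above the stand, label outward, with its near-end bottom at about (140,295). The top crop shows its left end from about (455,30) to (438,148). I'll work out the grip offset from these.

```bash
python3 - <<'E'
from h import *
o=get_obs();R=Ro.from_euler('xyz',o["tool_rot"]).as_matrix()@np.array([[0,1,0],[1,0,0],[0,0,-1.]])
for c in(0,5,10):
    X=np.array([[-6,80+c,28],[6,80+c,28],[-6,80+c,-77],[6,80+c,-77]])@R.T+o["tcp_pos"]
    X[:,:]=X
    print(c,((proj("top",X)-[240,150])*5+[400,0]).round().tolist(),((proj("side",X)-[210,110])*5).round().tolist())
# stand features same crop scale
for h in (0,4,8,12,16):
    X=place(seat([[6,80,h+16],[-6,80,h+16],[-12,65,h+9],[-12,35,h+9],[-12,35,h]]),SX,SY,W)
    print(h,((proj("top",X)-[240,150])*5+[400,0]).round().tolist(),((proj("side",X)-[210,110])*5).round().tolist())
E
```

```text
0 [[457.0, 31.0], [460.0, 15.0], [445.0, 146.0], [448.0, 130.0]] [[51.0, 125.0], [32.0, 135.0], [149.0, 284.0], [131.0, 294.0]]
5 [[448.0, 30.0], [451.0, 14.0], [437.0, 145.0], [440.0, 129.0]] [[50.0, 128.0], [31.0, 138.0], [148.0, 287.0], [130.0, 297.0]]
10 [[439.0, 28.0], [442.0, 12.0], [429.0, 143.0], [431.0, 128.0]] [[48.0, 130.0], [29.0, 141.0], [147.0, 291.0], [129.0, 300.0]]
0 [[456.0, 224.0], [453.0, 239.0], [474.0, 256.0], [521.0, 263.0], [519.0, 271.0]] [[216.0, 445.0], [234.0, 436.0], [251.0, 430.0], [255.0, 409.0], [263.0, 421.0]]
4 [[456.0, 221.0], [454.0, 236.0], [475.0, 253.0], [521.0, 259.0], [520.0, 267.0]] [[213.0, 439.0], [231.0, 430.0], [248.0, 425.0], [252.0, 403.0], [260.0, 416.0]]
8 [[457.0, 217.0], [454.0, 232.0], [475.0, 249.0], [522.0, 256.0], [520.0, 264.0]] [[209.0, 434.0], [227.0, 425.0], [245.0, 419.0], [249.0, 398.0], [256.0, 410.0]]
12 [[457.0, 214.0], [455.0, 229.0], [476.0, 246.0], [522.0, 252.0], [521.0, 260.0]] [[206.0, 428.0], [224.0, 419.0], [241.0, 414.0], [245.0, 393.0], [253.0, 405.0]]
16 [[457.0, 210.0], [455.0, 225.0], [476.0, 242.0], [523.0, 249.0], [522.0, 257.0]] [[202.0, 423.0], [220.0, 414.0], [238.0, 408.0], [242.0, 387.0], [249.0, 399.0]]
```

Request:
{"api": "arm_command", "payload": {"jaw": [255, 255, 255, 255, 255, 255], "delta_pos": [[0.3, 0, 0.8], [0.3, 0, 2], [0.3, 0, 3.5], [0.3, 0, 5], [0.3, 0, 6.2], [0.3, 0, 6.2]], "dr": [[0, 0, 0], [0, 0, 0], [0, 0, 0], [0, 0, 0], [0, 0, 0], [0, 0, 0]]}}

```text
time: 6.32
tcp_pos: [608.6, -173.8, 171.3]
tool_rot: [-2.615, 0.002, 1.429]
ft_force: [-1.0, -0.4, -3.1]
gripper_width: 6.8
```

```bash
python3 -c "
from h import *
inseat()"
```

```text
t 6.3167 TCP seat [ -9.3  13.2 134.7] F seat [ 0.8 -0.5 -3.1] T [-0.15 -0.9  -0.01] w 6.796611992993198
```

Request:
{"api": "arm_command", "payload": {"jaw": [255, 255, 255, 255, 255, 255, 255, 255], "delta_pos": [[0, 0.1, 0], [0, 0.2, 0], [0, 0.3, 0], [0, 0.4, 0], [0, 0.4, 0], [0, 0.5, 0], [0, 0.5, 0], [0, 0.5, 0]], "dr": [[0, 0, 0], [0, 0, 0], [0, 0, 0], [0, 0, 0], [0, 0, 0], [0, 0, 0], [0, 0, 0], [0, 0, 0]]}}

```text
time: 6.98
tcp_pos: [615.4, -175.3, 170.3]
tool_rot: [-2.62, 0.001, 1.427]
ft_force: [-0.7, 0.1, -3.3]
gripper_width: 7.3
```

```bash
python3 -c "
from h import *
inseat()"
```

```text
t 6.9833 TCP seat [ -2.7  12.6 137.3] F seat [ 1.   0.  -3.2] T [-0.16 -0.91 -0.02] w 7.327923749844501
```

Request:
{"api": "arm_command", "payload": {"jaw": [255, 255, 255, 255, 255, 255], "delta_pos": [[0, 0.1, 0], [0, 0.1, 0], [0, 0.2, 0], [0, 0.2, 0], [0, 0.3, 0], [0, 0.3, 0]], "dr": [[0, 0, 0], [0, 0, 0], [0, 0, 0], [0, 0, 0], [0, 0, 0], [0, 0, 0]]}}

```text
time: 7.48
tcp_pos: [618.0, -175.7, 168.7]
tool_rot: [-2.62, 0.001, 1.427]
ft_force: [-0.2, -0.2, -3.2]
gripper_width: 7.1
```

```bash
python3 -c "
from h import *
inseat()"
```

```text
t 7.4833 TCP seat [  0.3  12.6 137.2] F seat [ 1.5 -0.2 -2.8] T [-0.13 -0.86 -0.02] w 7.108656605020561
```

Request:
{"api": "arm_command", "payload": {"jaw": [255, 255, 255, 255, 255, 255], "delta_pos": [[0, 0.1, 0], [0, 0.1, 0], [0, 0.2, 0], [0, 0.2, 0], [0, 0.2, 0], [0, 0.2, 0]], "dr": [[0, 0, 0], [0, 0, 0], [0, 0, 0], [0, 0, 0], [0, 0, 0], [0, 0, 0]]}}

```text
time: 7.98
tcp_pos: [619.6, -176.0, 167.8]
tool_rot: [-2.62, 0.001, 1.427]
ft_force: [-0.1, -0.3, -3.0]
gripper_width: 7.1
```

```bash
python3 -c "
from h import *
inseat()"
```

```text
t 7.9833 TCP seat [  2.2  12.6 137.3] F seat [ 1.4 -0.3 -2.6] T [-0.09 -0.86  0.05] w 7.136777343517545
```

Request:
{"api": "arm_command", "payload": {"jaw": [255, 255, 255, 255, 255, 255], "delta_pos": [[0, 0.1, 0], [0, 0.1, 0], [0, 0.2, 0], [0, 0.2, 0], [0, 0.2, 0], [0, 0.2, 0]], "dr": [[0, 0, 0], [0, 0, 0], [0, 0, 0], [0, 0, 0], [0, 0, 0], [0, 0, 0]]}}

```text
time: 8.48
tcp_pos: [621.1, -176.2, 166.9]
tool_rot: [-2.619, 0.001, 1.428]
ft_force: [-0.9, -0.5, -1.9]
gripper_width: 7.2
```

```bash
python3 -c "
from h import *
inseat()"
```

```text
t 8.4833 TCP seat [  4.   12.6 137.3] F seat [ 0.3 -0.6 -2.1] T [-0.09 -0.46  0.08] w 7.211834338415327
```

Request:
{"api": "arm_command", "payload": {"jaw": [255, 255, 255, 255, 255, 255], "delta_pos": [[0, 0.1, 0], [0, 0.1, 0], [0, 0.1, 0], [0, 0.2, 0], [0, 0.2, 0], [0, 0.2, 0]], "dr": [[0, 0, 0], [0, 0, 0], [0, 0, 0], [0, 0, 0], [0, 0, 0], [0, 0, 0]]}}

```text
time: 8.98
tcp_pos: [622.8, -176.4, 166.0]
tool_rot: [-2.619, 0.001, 1.428]
ft_force: [-2.8, 0.5, -0.4]
gripper_width: 7.1
```

```bash
python3 -c "
from h import *
inseat()"
```

```text
t 8.9833 TCP seat [  5.9  12.7 137.4] F seat [-2.3  0.1 -1.7] T [0.06 0.11 0.05] w 7.060850759178656
```

Rail contact is at TCP x of about 3.3. I'll back off 2 mm from there, then feel for the jaw by moving toward -y.

Request:
{"api": "arm_command", "payload": {"jaw": [255, 255, 255, 255, 255, 255, 255, 255], "delta_pos": [[0, -0.2, 0], [0, -0.45, 0], [-0.1, -0.45, 0], [-0.2, -0.45, 0], [-0.3, -0.45, 0], [-0.4, -0.45, 0], [-0.4, -0.45, 0], [-0.4, -0.45, 0]], "dr": [[0, 0, 0], [0, 0, 0], [0, 0, 0], [0, 0, 0], [0, 0, 0], [0, 0, 0], [0, 0, 0], [0, 0, 0]]}}

```text
time: 9.65
tcp_pos: [618.7, -180.0, 168.0]
tool_rot: [-2.62, 0.001, 1.427]
ft_force: [0.1, -0.0, -2.8]
gripper_width: 7.0
```

```bash
python3 -c "
from h import *
inseat()"
```

```text
t 9.65 TCP seat [  1.8   8.5 137.3] F seat [ 1.4 -0.  -2.4] T [-0.14 -0.89 -0.  ] w 7.020077296894069
```

Request:
{"api": "arm_command", "payload": {"jaw": [255, 255, 255, 255, 255, 255], "delta_pos": [[-0.1, 0, 0], [-0.2, 0, 0], [-0.3, 0, 0], [-0.3, 0, 0], [-0.3, 0, 0], [-0.3, 0, 0]], "dr": [[0, 0, 0], [0, 0, 0], [0, 0, 0], [0, 0, 0], [0, 0, 0], [0, 0, 0]]}}

```text
time: 10.15
tcp_pos: [618.2, -182.8, 168.1]
tool_rot: [-2.62, 0.001, 1.427]
ft_force: [0.3, -0.2, -3.0]
gripper_width: 7.2
```

```bash
python3 -c "
from h import *
inseat()"
```

```text
t 10.15 TCP seat [  1.7   5.7 137.3] F seat [ 1.8 -0.2 -2.5] T [-0.11 -0.89  0.  ] w 7.210567555158686
```

Request:
{"api": "arm_command", "payload": {"jaw": [255, 255, 255, 255, 255, 255], "delta_pos": [[-0.1, 0, 0], [-0.2, 0, 0], [-0.2, 0, 0], [-0.3, 0, 0], [-0.3, 0, 0], [-0.3, 0, 0]], "dr": [[0, 0, 0], [0, 0, 0], [0, 0, 0], [0, 0, 0], [0, 0, 0], [0, 0, 0]]}}

```text
time: 10.65
tcp_pos: [617.9, -185.3, 168.2]
tool_rot: [-2.62, 0.0, 1.428]
ft_force: [1.2, 1.4, -2.8]
gripper_width: 7.3
```

```bash
python3 -c "
from h import *
inseat()"
```

```text
t 10.65 TCP seat [  1.7   3.1 137.4] F seat [ 2.2  1.6 -1.9] T [ 0.23 -0.96 -0.23] w 7.268547359640789
```

Request:
{"api": "arm_command", "payload": {"jaw": [255, 255, 255, 255, 255, 255], "delta_pos": [[-0.1, 0, 0], [-0.2, 0, 0], [-0.2, 0, 0], [-0.3, 0, 0], [-0.3, 0, 0], [-0.3, 0, 0]], "dr": [[0, 0, 0], [0, 0, 0], [0, 0, 0], [0, 0, 0], [0, 0, 0], [0, 0, 0]]}}

```text
time: 11.15
tcp_pos: [617.7, -188.0, 168.3]
tool_rot: [-2.62, 0.0, 1.428]
ft_force: [1.6, 4.5, -0.4]
gripper_width: 7.4
```

```bash
python3 -c "
from h import *
inseat()"
```

```text
t 11.15 TCP seat [  1.7   0.4 137.7] F seat [1.  4.7 0.1] T [ 0.89 -1.   -0.61] w 7.375457638619001
```

Jaw contact was at y of about 3.5, and the preload is met near 0.4. I'm pressing on, reading the force at each stage.

Request:
{"api": "arm_command", "payload": {"jaw": [255, 255, 255, 255, 255, 255, 255, 255], "delta_pos": [[-0.1, 0, 0], [-0.2, 0, 0], [-0.3, 0, 0], [-0.4, 0, 0], [-0.5, 0, 0], [-0.6, 0, 0], [-0.7, 0, 0], [-0.7, 0, 0]], "dr": [[0, 0, 0], [0, 0, 0], [0, 0, 0], [0, 0, 0], [0, 0, 0], [0, 0, 0], [0, 0, 0], [0, 0, 0]]}}

```text
time: 11.82
tcp_pos: [616.8, -194.7, 168.5]
tool_rot: [-2.621, -0.001, 1.428]
ft_force: [1.7, 5.0, 0.9]
gripper_width: 7.3
```

```bash
python3 -c "
from h import *
inseat()"
```

```text
t 11.8167 TCP seat [  1.7  -6.3 137.8] F seat [0.4 5.2 1.3] T [ 1.11 -0.99 -0.75] w 7.262332647642737
```

Request:
{"api": "arm_command", "payload": {"jaw": [255, 255, 255, 255, 255, 255, 255], "delta_pos": [[-0.1, 0, 0], [-0.2, 0, 0], [-0.3, 0, 0], [-0.4, 0, 0], [-0.5, 0, 0], [-0.5, 0, 0], [-0.5, 0, 0]], "dr": [[0, 0, 0], [0, 0, 0], [0, 0, 0], [0, 0, 0], [0, 0, 0], [0, 0, 0], [0, 0, 0]]}}

```text
time: 12.4
tcp_pos: [616.3, -198.8, 168.7]
tool_rot: [-2.621, -0.002, 1.428]
ft_force: [3.5, 6.5, 1.3]
gripper_width: 7.2
```

```bash
python3 -c "
from h import *
inseat()
for n,(x,y) in {'side':(200,110),'top':(230,140)}.items(): cv2.imwrite(f'pics/k_{n}.png',capture(n)[:,:,::-1])
a=cv2.imread('pics/k_side.png');b=cv2.imread('pics/k_top.png')
cv2.imwrite('pics/k.png',np.hstack([cv2.resize(a[120:220,215:295],(480,600),interpolation=3),cv2.resize(b[150:250,240:290],(300,600),interpolation=3)]))"
```

```text
t 12.4 TCP seat [  1.7 -10.5 138. ] F seat [1.6 7.  2.4] T [ 1.3  -1.06 -0.87] w 7.170811354002487
```

View pics/k.png

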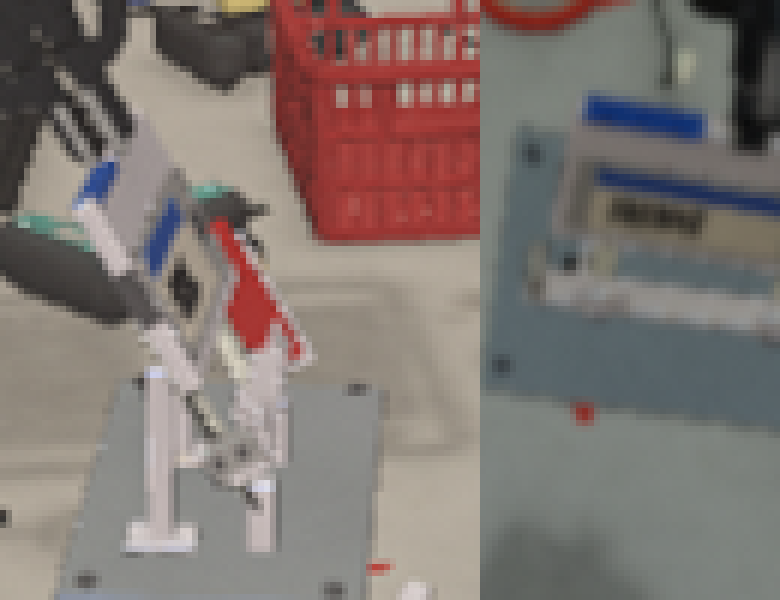

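The side crop shows the cassette pushed against the red jaw near (235,290), just above the ledge. The top crop has the cassette's left bottom corner at (558,228), inside the stop at (540,270). I'll press 1.5 mm more and start lowering.

Request:
{"api": "arm_command", "payload": {"jaw": [255, 255, 255, 255, 255, 255, 255, 255], "delta_pos": [[-0.1, 0, 0], [-0.15, 0, 0.2], [-0.15, 0, 0.6], [-0.15, 0, 1], [-0.15, 0, 1.4], [-0.15, 0, 1.8], [-0.15, 0, 2], [-0.15, 0, 2]], "dr": [[0, 0, 0], [0, 0, 0], [0, 0, 0], [0, 0, 0], [0, 0, 0], [0, 0, 0], [0, 0, 0], [0, 0, 0]]}}

```text
time: 13.17
tcp_pos: [605.9, -198.5, 150.8]
tool_rot: [-2.62, -0.002, 1.429]
ft_force: [3.1, 6.8, 0.9]
gripper_width: 7.0
```

```bash
python3 -c "
from h import *
inseat()"
```

```text
t 13.1667 TCP seat [  1.7 -11.7 117.4] F seat [1.4 7.2 1.9] T [ 1.35 -1.1  -0.82] w 6.978765340405885
```

Request:
{"api": "arm_command", "payload": {"jaw": [255, 255, 255, 255, 255, 255], "delta_pos": [[0, 0, 0.1], [0, 0, 0.3], [0, 0, 0.5], [0, 0, 0.7], [0, 0, 0.7], [0, 0, 0.7]], "dr": [[0, 0, 0], [0, 0, 0], [0, 0, 0], [0, 0, 0], [0, 0, 0], [0, 0, 0]]}}

```text
time: 13.67
tcp_pos: [602.8, -198.0, 145.1]
tool_rot: [-2.621, -0.002, 1.429]
ft_force: [2.6, 7.1, 0.8]
gripper_width: 7.1
```

```bash
python3 -c "
from h import *
inseat()"
```

```text
t 13.6667 TCP seat [  1.8 -11.6 110.9] F seat [0.9 7.4 1.5] T [ 1.38 -1.03 -0.8 ] w 7.104053765185112
```

Request:
{"api": "arm_command", "payload": {"jaw": [255, 255, 255, 255, 255], "delta_pos": [[0, 0, 0.1], [0, 0, 0.3], [0, 0, 0.5], [0, 0, 0.5], [0, 0, 0.5]], "dr": [[0, 0, 0], [0, 0, 0], [0, 0, 0], [0, 0, 0], [0, 0, 0]]}}

```text
time: 14.08
tcp_pos: [600.4, -197.6, 140.8]
tool_rot: [-2.621, -0.002, 1.429]
ft_force: [3.1, 7.5, 0.9]
gripper_width: 6.5
```

```bash
python3 -c "
from h import *
inseat()"
```

```text
t 14.0833 TCP seat [  1.9 -11.5 105.9] F seat [1.3 7.9 1.8] T [ 1.33 -1.05 -0.81] w 6.529140982521932
```

Request:
{"api": "arm_command", "payload": {"jaw": [255, 255, 255, 255, 255], "delta_pos": [[0, 0, 0.1], [0, 0, 0.2], [0, 0, 0.4], [0, 0, 0.4], [0, 0, 0.4]], "dr": [[0, 0, 0], [0, 0, 0], [0, 0, 0], [0, 0, 0], [0, 0, 0]]}}

```text
time: 14.5
tcp_pos: [598.4, -197.3, 137.3]
tool_rot: [-2.621, -0.002, 1.429]
ft_force: [3.7, 7.4, 0.2]
gripper_width: 7.3
```

```bash
python3 -c "
from h import *
inseat()"
```

```text
t 14.5 TCP seat [  1.9 -11.5 101.9] F seat [2.1 7.8 1.5] T [ 1.29 -1.05 -0.83] w 7.270663828617655
```

Request:
{"api": "arm_command", "payload": {"jaw": [255, 255, 255, 255], "delta_pos": [[0, 0, 0.1], [0, 0, 0.2], [0, 0, 0.3], [0, 0, 0.3]], "dr": [[0, 0, 0], [0, 0, 0], [0, 0, 0], [0, 0, 0]]}}

```text
time: 14.83
tcp_pos: [597.7, -196.9, 135.6]
tool_rot: [-2.623, -0.002, 1.429]
ft_force: [5.0, 7.4, 3.3]
gripper_width: 6.8
```

```bash
python3 -c "
from h import *
inseat()"
```

```text
t 14.8333 TCP seat [  2.1 -11.3 100.1] F seat [1.7 8.1 4.8] T [ 1.35 -1.07 -0.86] w 6.803453910725221
```

Request:
{"api": "arm_command", "payload": {"jaw": [255, 255, 255, 255], "delta_pos": [[0, 0, 0.1], [0, 0, 0.2], [0, 0, 0.3], [0, 0, 0.3]], "dr": [[0, 0, 0], [0, 0, 0], [0, 0, 0], [0, 0, 0]]}}

```text
time: 15.17
tcp_pos: [597.9, -196.7, 135.3]
tool_rot: [-2.627, -0.003, 1.428]
ft_force: [7.5, 6.4, 10.7]
gripper_width: 6.8
```

```bash
python3 -c "
from h import *
inseat()"
```

```text
t 15.1667 TCP seat [  2.4 -11.   99.8] F seat [ 0.2  7.4 12.5] T [ 1.39 -0.83 -0.88] w 6.767411857230922
```

Request:
{"api": "arm_command", "payload": {"jaw": [255, 255, 255, 255], "delta_pos": [[0, 0, 0.1], [0, 0, 0.2], [0, 0, 0.3], [0, 0, 0.3]], "dr": [[0, 0, 0], [0, 0, 0], [0, 0, 0], [0, 0, 0]]}}

```text
time: 15.5
tcp_pos: [598.2, -196.7, 134.4]
tool_rot: [-2.632, -0.002, 1.428]
ft_force: [10.5, 6.1, 15.5]
gripper_width: 6.8
```

```bash
python3 -c "
from h import *
inseat()"
```

```text
t 15.5 TCP seat [  3.1 -10.9  99.2] F seat [ 0.5  7.6 18.2] T [ 1.36 -0.87 -0.83] w 6.827708429993639
```

Contact came at TCP z of about 100, and the force has built to roughly 16 N on the cassette. I'll ease off at once.

Request:
{"api": "arm_command", "payload": {"jaw": [255, 255, 255], "delta_pos": [[0, 0, -0.4], [0, 0, -0.6], [0, 0, -0.6]], "dr": [[0, 0, 0], [0, 0, 0], [0, 0, 0]]}}

```text
time: 15.75
tcp_pos: [597.6, -197.1, 135.3]
tool_rot: [-2.623, -0.002, 1.429]
ft_force: [3.7, 7.4, 0.2]
gripper_width: 7.3
```

```bash
python3 - <<'E'
from h import *
inseat()
a=capture("side")[:,:,::-1];b=capture("top")[:,:,::-1]
cv2.imwrite("pics/m_side.png",a);cv2.imwrite("pics/m_top.png",b)
o=np.zeros((600,800,3),np.uint8)
o[:,:400]=cv2.resize(a[150:210,230:270],(400,600),interpolation=3);o[:480,400:]=cv2.resize(b[175:215,240:275],None,fx=11.43,fy=12,interpolation=3)[:,:400]
cv2.imwrite("pics/m.png",o)
for h in (0,7,15,23,30):
    X=place(seat([[6,80,h+16],[-6,80,h+16],[-12,65,h+9],[-12,65,h],[6,80,h],[-6,80,h]]),SX-3,SY,W)
    print(h,((proj("top",X)-[240,175])*[11.43,12]+[400,0]).round().tolist(),((proj("side",X)-[230,150])*10).round().tolist())
E
```

```text
t 15.75 TCP seat [  2.2 -11.4  99.8] F seat [2.2 7.9 1.5] T [ 1.4  -1.25 -0.88] w 7.299591008559916
0 [[527.0, 250.0], [522.0, 286.0], [570.0, 326.0], [568.0, 345.0], [523.0, 283.0], [518.0, 319.0]] [[243.0, 489.0], [279.0, 472.0], [313.0, 460.0], [329.0, 485.0], [271.0, 534.0], [307.0, 516.0]]
7 [[529.0, 235.0], [524.0, 271.0], [572.0, 312.0], [570.0, 331.0], [525.0, 269.0], [520.0, 305.0]] [[231.0, 470.0], [267.0, 452.0], [301.0, 441.0], [317.0, 466.0], [259.0, 514.0], [295.0, 497.0]]
15 [[531.0, 217.0], [526.0, 253.0], [574.0, 295.0], [572.0, 314.0], [527.0, 252.0], [522.0, 288.0]] [[217.0, 448.0], [253.0, 430.0], [288.0, 419.0], [303.0, 444.0], [245.0, 492.0], [281.0, 475.0]]
23 [[533.0, 200.0], [527.0, 236.0], [577.0, 277.0], [574.0, 297.0], [529.0, 235.0], [524.0, 271.0]] [[203.0, 425.0], [239.0, 407.0], [274.0, 397.0], [289.0, 422.0], [231.0, 470.0], [267.0, 452.0]]
30 [[535.0, 184.0], [529.0, 221.0], [578.0, 262.0], [576.0, 282.0], [531.0, 219.0], [525.0, 256.0]] [[191.0, 406.0], [227.0, 388.0], [262.0, 377.0], [277.0, 402.0], [219.0, 450.0], [255.0, 433.0]]
```

View pics/m.png

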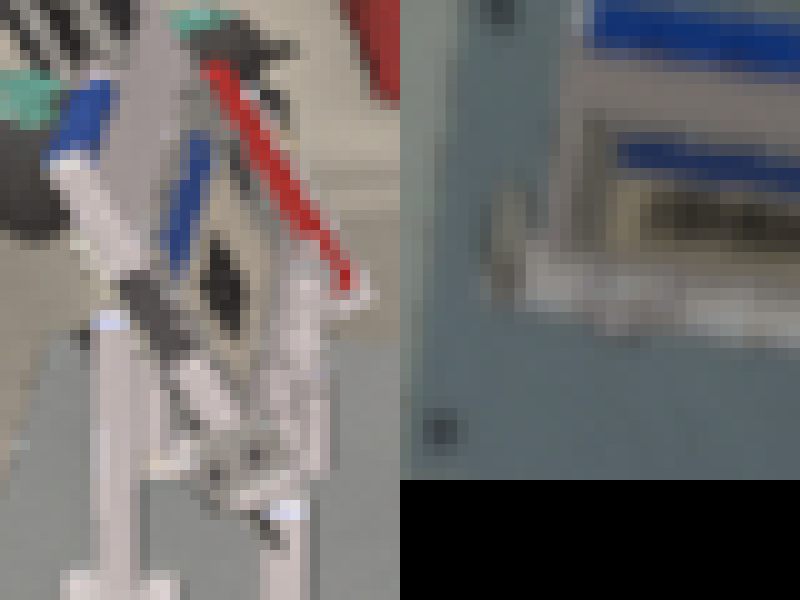

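The top crop shows the cassette's lower-left corner at (555,255), meeting the ledge strip. It is inboard of the stop's inner edge (x about 525), so the contact was with the ledge (height about 20 mm) and not the stop top. The side crop agrees: the cassette's end disappears behind the stop plate at (225,425). I'll touch down lightly, then let it move +y onto the stop.

Request:
{"api": "arm_command", "payload": {"jaw": [255, 255, 255], "delta_pos": [[0, 0, 0.1], [0, 0, 0.15], [0, 0, 0.15]], "dr": [[0, 0, 0], [0, 0, 0], [0, 0, 0]]}}

```text
time: 16.1
tcp_pos: [597.7, -196.6, 135.0]
tool_rot: [-2.624, -0.003, 1.429]
ft_force: [5.8, 7.5, 5.4]
gripper_width: 7.1
```

```bash
python3 -c "
from h import *
inseat()"
```

```text
t 16.1 TCP seat [  2.3 -10.9  99.5] F seat [1.4 8.2 7. ] T [ 1.5  -1.11 -0.91] w 7.110209003787271
```

Request:
{"api": "arm_command", "payload": {"jaw": [255, 255, 255, 255, 255], "delta_pos": [[0.1, 0, 0], [0.2, 0, 0], [0.3, 0, 0], [0.3, 0, 0], [0.3, 0, 0]], "dr": [[0, 0, 0], [0, 0, 0], [0, 0, 0], [0, 0, 0], [0, 0, 0]]}}

```text
time: 16.52
tcp_pos: [597.7, -196.3, 134.9]
tool_rot: [-2.624, 0.001, 1.428]
ft_force: [5.7, 3.4, 5.1]
gripper_width: 7.2
```

```bash
python3 -c "
from h import *
inseat()"
```

```text
t 16.5167 TCP seat [  2.3 -10.6  99.4] F seat [1.9 4.2 6.9] T [ 0.7  -0.96 -0.43] w 7.152995133454774
```

Request:
{"api": "arm_command", "payload": {"jaw": [255, 255, 255, 255, 255], "delta_pos": [[0.1, 0, 0], [0.2, 0, 0], [0.3, 0, 0], [0.3, 0, 0], [0.3, 0, 0]], "dr": [[0, 0, 0], [0, 0, 0], [0, 0, 0], [0, 0, 0], [0, 0, 0]]}}

```text
time: 16.93
tcp_pos: [597.8, -195.3, 134.9]
tool_rot: [-2.625, 0.004, 1.427]
ft_force: [3.6, 0.5, 4.6]
gripper_width: 7.3
```

```bash
python3 -c "
from h import *
inseat()"
```

```text
t 16.9333 TCP seat [ 2.4 -9.6 99.4] F seat [0.7 1.  5.7] T [ 0.13 -0.91 -0.03] w 7.320208656998635
```

The force pattern shows the stop is now carrying the jaw load (side force fell from 8.2 to 1.0 N with 1.3 mm of motion). Releasing.

Request:
{"api": "arm_command", "payload": {"jaw": [235, 225, 215, 200, 180, 165, 160, 160], "delta_pos": [[0, 0, 0], [0, 0, 0], [0, 0, 0], [0, 0, 0], [0, 0, 0], [0, 0, 0], [0, 0, 0], [0, 0, 0]], "dr": [[0, 0, 0], [0, 0, 0], [0, 0, 0], [0, 0, 0], [0, 0, 0], [0, 0, 0], [0, 0, 0], [0, 0, 0]]}}

```text
time: 17.6
tcp_pos: [595.9, -193.6, 132.7]
tool_rot: [-2.619, 0.002, 1.427]
ft_force: [-0.2, -0.6, 0.3]
gripper_width: 31.6
```

```bash
python3 - <<'E'
from h import *
inseat()
a=capture("side")[:,:,::-1];b=capture("top")[:,:,::-1]
cv2.imwrite("pics/n_side.png",a);cv2.imwrite("pics/n_top.png",b)
m=cv2.imread("pics/m_side.png");print(np.abs(a.astype(int)-m)[150:210,225:275].mean())
E
```

```text
t 17.6 TCP seat [ 1.5 -8.2 96.4] F seat [-0.3 -0.6  0.2] T [-0.09 -0.52 -0.01] w 31.639971745189094
7.231222222222223
```

Request:
{"api": "arm_command", "payload": {"jaw": [160, 160, 160, 160, 160, 160, 160, 160], "delta_pos": [[0, 0, -0.5], [0, 0, -1.5], [0, 0, -3], [0, 0, -5], [0, 0, -8], [0, 0, -11], [0, 0, -14], [0, 0, -15]], "dr": [[0, 0, 0], [0, 0, 0], [0, 0, 0], [0, 0, 0], [0, 0, 0], [0, 0, 0], [0, 0, 0], [0, 0, 0]]}}

```text
time: 18.37
tcp_pos: [673.0, -203.7, 267.5]
tool_rot: [-2.627, -0.001, 1.427]
ft_force: [0.2, 0.2, -0.4]
gripper_width: 31.8
```

```bash
python3 - <<'E'
from h import *
inseat()
a=capture("side")[:,:,::-1];b=capture("top")[:,:,::-1]
cv2.imwrite("pics/p_side.png",a);cv2.imwrite("pics/p_top.png",b)
o=np.zeros((600,800,3),np.uint8)
o[:,:400]=cv2.resize(a[140:215,225:275],(400,600),interpolation=3);o[:480,400:]=cv2.resize(b[165:213,240:280],(400,480),interpolation=3)
cv2.imwrite("pics/p.png",o)
for h in (18,23):
    X=place(seat([[-6,80,h+105],[6,80,h+105],[-6,80,h],[-6,-80,h+105],[-13,-80,86],[-13,-80,0]]),SX-3,SY-2,W)
    print(h,((proj("top",X)-[240,165])*10+[400,0]).round().tolist(),((proj("side",X)-[225,140])*8).round().tolist())
E
```

```text
t 18.3667 TCP seat [  1.6  -7.2 252. ] F seat [ 0.3  0.2 -0.3] T [-0.06 -0.55  0.02] w 31.84782679542854
18 [[537.0, 135.0], [542.0, 104.0], [513.0, 334.0], [1065.0, 210.0], [1043.0, 300.0], [996.0, 453.0]] [[111.0, 211.0], [82.0, 226.0], [260.0, 451.0], [159.0, 61.0], [222.0, 131.0], [330.0, 309.0]]
23 [[538.0, 125.0], [543.0, 93.0], [514.0, 326.0], [1068.0, 200.0], [1043.0, 300.0], [996.0, 453.0]] [[104.0, 199.0], [75.0, 214.0], [253.0, 440.0], [153.0, 50.0], [222.0, 131.0], [330.0, 309.0]]
```

View pics/p.png

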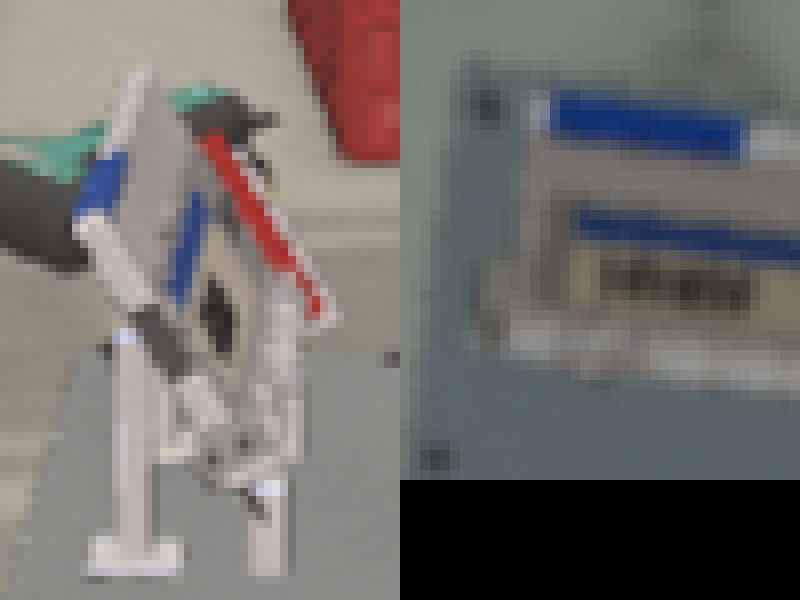

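The side crop shows the cassette leaning on the rails, label outward, with its near end behind the stop plate at (240,430) and the red jaw beside its far end. The top crop shows its left end flush with the stop at x about 515. To check that it sits level and fully down, I'll touch its top edge lightly at two places with shut fingers.

Request:
{"api": "arm_command", "payload": {"jaw": [255, 255, 255, 255, 255, 255, 255, 255], "delta_pos": [[-2, 0.1, 1], [-4, 0.1, 3], [-5.8, 0.1, 5], [-5.8, 0.1, 7], [-5.8, 0.1, 8.5], [-5.8, 0.1, 9.8], [-5.8, 0.1, 10.5], [-5.8, 0.1, 10.5]], "dr": [[0, 0, 0], [0, 0, 0], [0, 0, 0], [0, 0, 0], [0, 0, 0], [0, 0, 0], [0, 0, 0], [0, 0, 0]], "newtons": 20}}

```text
time: 19.13
tcp_pos: [608.5, -254.8, 169.5]
tool_rot: [-2.615, 0.001, 1.427]
ft_force: [-0.6, 0.3, 0.1]
gripper_width: -0.5
```

```bash
python3 -c "
from h import *
inseat()"
```

```text
t 19.1333 TCP seat [  1.6 -67.  138.9] F seat [-0.6  0.2 -0.2] T [-0.08 -0.51  0.02] w -0.4916202310754543
```

Request:
{"api": "arm_command", "payload": {"jaw": [255, 255, 255, 255], "delta_pos": [[0, 0, 0], [0, 0, 0.1], [0, 0, 0.3], [0, 0, 0.3]], "dr": [[0, 0, 0], [0, 0, 0], [0, 0, 0], [0, 0, 0]]}}

```text
time: 19.47
tcp_pos: [609.9, -253.7, 169.2]
tool_rot: [-2.62, 0.001, 1.428]
ft_force: [0.3, 0.2, -0.1]
gripper_width: -0.1
```

```bash
python3 -c "
from h import *
inseat()"
```

```text
t 19.4667 TCP seat [  2.7 -65.7 139.2] F seat [0.3 0.3 0.1] T [-0.07 -0.49 -0.02] w -0.07234975681404221
```

Expected top edge is z of about 127-128.

Request:
{"api": "arm_command", "payload": {"jaw": [255, 255, 255, 255, 255, 255], "delta_pos": [[0, 0, 0.2], [0, 0, 0.4], [0, 0, 0.6], [0, 0, 0.8], [0, 0, 0.8], [0, 0, 0.8]], "dr": [[0, 0, 0], [0, 0, 0], [0, 0, 0], [0, 0, 0], [0, 0, 0], [0, 0, 0]]}}

```text
time: 19.97
tcp_pos: [605.5, -253.3, 161.9]
tool_rot: [-2.619, 0.001, 1.427]
ft_force: [-0.1, 0.4, -0.3]
gripper_width: -0.1
```

```bash
python3 -c "
from h import *
inseat()"
```

```text
t 19.9667 TCP seat [  2.6 -65.9 130.7] F seat [-0.   0.4 -0.3] T [-0.06 -0.53  0.01] w -0.06196047731390761
```

Request:
{"api": "arm_command", "payload": {"jaw": [255, 255, 255, 255, 255], "delta_pos": [[0, 0, 0.1], [0, 0, 0.2], [0, 0, 0.3], [0, 0, 0.3], [0, 0, 0.3]], "dr": [[0, 0, 0], [0, 0, 0], [0, 0, 0], [0, 0, 0], [0, 0, 0]]}}

```text
time: 20.38
tcp_pos: [604.1, -253.1, 159.4]
tool_rot: [-2.62, 0.001, 1.427]
ft_force: [0.5, -0.3, -1.0]
gripper_width: 0.3
```

```bash
python3 -c "
from h import *
inseat()"
```

```text
t 20.3833 TCP seat [  2.6 -65.9 127.8] F seat [ 1.  -0.2 -0.6] T [-0.08 -0.53  0.05] w 0.27360540364546354
```

Request:
{"api": "arm_command", "payload": {"jaw": [255, 255, 255, 255], "delta_pos": [[0, 0, 0.1], [0, 0, 0.2], [0, 0, 0.2], [0, 0, 0.2]], "dr": [[0, 0, 0], [0, 0, 0], [0, 0, 0], [0, 0, 0]]}}

```text
time: 20.72
tcp_pos: [603.1, -252.9, 157.7]
tool_rot: [-2.62, 0.001, 1.427]
ft_force: [0.2, -0.5, -0.0]
gripper_width: -0.4
```

```bash
python3 -c "
from h import *
inseat()"
```

```text
t 20.7167 TCP seat [  2.6 -65.9 125.8] F seat [ 0.3 -0.5  0.1] T [-0.09 -0.5   0.01] w -0.4292433230598093
```

Request:
{"api": "arm_command", "payload": {"jaw": [255, 255, 255, 255], "delta_pos": [[0, 0, 0.1], [0, 0, 0.2], [0, 0, 0.2], [0, 0, 0.2]], "dr": [[0, 0, 0], [0, 0, 0], [0, 0, 0], [0, 0, 0]]}}

```text
time: 21.05
tcp_pos: [602.1, -252.8, 155.9]
tool_rot: [-2.619, 0.001, 1.427]
ft_force: [0.5, -0.5, -0.8]
gripper_width: -0.2
```

```bash
python3 -c "
from h import *
inseat()"
```

```text
t 21.05 TCP seat [  2.6 -65.9 123.8] F seat [ 0.8 -0.4 -0.4] T [-0.09 -0.48 -0.02] w -0.18891646291814226
```

Request:
{"api": "arm_command", "payload": {"jaw": [255, 255, 255, 255], "delta_pos": [[0, 0, 0.1], [0, 0, 0.2], [0, 0, 0.2], [0, 0, 0.2]], "dr": [[0, 0, 0], [0, 0, 0], [0, 0, 0], [0, 0, 0]]}}

```text
time: 21.38
tcp_pos: [601.1, -252.6, 154.2]
tool_rot: [-2.62, 0.001, 1.427]
ft_force: [0.9, 0.9, -1.1]
gripper_width: -0.0
```

```bash
python3 -c "
from h import *
inseat()"
```

```text
t 21.3833 TCP seat [  2.6 -65.9 121.8] F seat [ 1.2  1.  -0.6] T [-0.08 -0.56 -0.03] w -0.008320161944345802
```

Request:
{"api": "arm_command", "payload": {"jaw": [255, 255, 255, 255], "delta_pos": [[0, 0, 0.1], [0, 0, 0.2], [0, 0, 0.2], [0, 0, 0.2]], "dr": [[0, 0, 0], [0, 0, 0], [0, 0, 0], [0, 0, 0]]}}

```text
time: 21.72
tcp_pos: [600.1, -252.4, 152.4]
tool_rot: [-2.62, 0.001, 1.428]
ft_force: [0.5, -0.2, -0.3]
gripper_width: -0.0
```

```bash
python3 - <<'E'
from h import *
inseat()
a=cv2.imread("pics/p_side.png");b=cv2.imread("pics/p_top.png")
# top view: blue centroids by column
f=b.astype(float);bl=np.clip(f[:,:,0]-f[:,:,2]-25,0,None)
for r0,r1,c0_,c1_,nm in((172,181,256,273,"tab"),(183,192,258,290,"band")):
    s=bl[r0:r1,c0_:c1_];ok=s.sum(0)>40
    yc=(s*np.arange(r0,r1)[:,None]).sum(0)/np.maximum(s.sum(0),1);xs=np.arange(c0_,c1_)
    print(nm,ok.astype(int),yc.round(1));print(np.polyfit(xs[ok],yc[ok],1))
def slope(phi,w,z=118,x=-6):
    P=np.array([[x,70,z],[x,-20,z]]);Rx=Ro.from_euler('x',phi).as_matrix()
    X=place(seat((P-[0,80,20])@Rx.T+[0,80,20]),SX-3,SY-2,w);p=proj("top",X);d=p[1]-p[0];return d[1]/d[0]
for w in(-.153,-.143,-.133):print(w,[round(slope(p,w),4) for p in(-.04,-.02,0,.02,.04)])
E
```

```text
t 21.7167 TCP seat [  2.6 -65.9 119.8] F seat [ 0.6 -0.1  0. ] T [-0.09 -0.55  0.06] w -0.012671847173831925
tab [1 1 1 1 1 1 1 1 1 1 1 1 1 1 1 1 1] [175.8 176.  176.1 176.2 176.3 176.5 176.7 176.8 176.9 177.1 177.2 177.3
 177.4 177.6 177.8 177.9 178.1]
[1.36385099e-01 1.40928471e+02]
band [0 1 1 1 1 1 1 1 0 1 1 1 1 1 1 1 1 1 1 1 1 1 0 1 1 0 0 0 0 0 0 0] [186.7 187.1 187.3 187.4 187.5 187.5 187.6 187.7 187.8 188.2 188.4 188.5
 188.5 188.6 188.7 188.9 189.2 189.4 189.4 189.5 189.5 189.6 189.8 190.2
 190.4 190.4   0.    0.    0.    0.    0.    0. ]
[1.39661351e-01 1.50845639e+02]
-0.153 [np.float64(0.1266), np.float64(0.1391), np.float64(0.1517), np.float64(0.1642), np.float64(0.1769)]
-0.143 [np.float64(0.1166), np.float64(0.1291), np.float64(0.1416), np.float64(0.1541), np.float64(0.1667)]
-0.133 [np.float64(0.1066), np.float64(0.119), np.float64(0.1315), np.float64(0.1439), np.float64(0.1565)]
```

Request:
{"api": "arm_command", "payload": {"jaw": [255, 255, 255, 255], "delta_pos": [[0, 0, 0.1], [0, 0, 0.2], [0, 0, 0.2], [0, 0, 0.2]], "dr": [[0, 0, 0], [0, 0, 0], [0, 0, 0], [0, 0, 0]]}}

```text
time: 22.05
tcp_pos: [599.1, -252.4, 150.7]
tool_rot: [-2.62, 0.001, 1.427]
ft_force: [0.0, -1.2, 0.1]
gripper_width: -0.0
```

```bash
python3 - <<'E'
from h import *
inseat()
a=capture("side")[:,:,::-1];cv2.imwrite("pics/q_side.png",a)
p=cv2.imread("pics/p_side.png").astype(int)
o=get_obs();print("TCP px",proj("side",[o["tcp_pos"]]))
# stop/cassette region unchanged?
print(np.abs(a.astype(int)-p)[165:200,232:250].mean())
# far top corner neighborhood before (p): brightness
print(p[144:156,236:250].mean(2).astype(int));print(a[144:156,236:250].mean(2).astype(int))
E
```

```text
t 22.05 TCP seat [  2.6 -65.9 117.8] F seat [ 0.1 -1.1  0.2] T [-0.08 -0.55 -0.03] w -0.010292511680867858
TCP px [[241.95263202 151.96187948]]
0.8105820105820106
[[167 168 169 167 167 167 167 166 166 166 165 165 165 165]
 [166 167 168 169 169 168 168 168 169 167 165 166 166 167]
 [168 168 167 169 169 168 169 168 167 167 167 166 166 168]
 [168 168 168 168 167 168 170 170 166 167 165 165 166 167]
 [167 168 169 168 169 172 182 178 165 168 168 167 166 167]
 [168 170 170 164 171 186 196 179 156 167 168 169 170 165]
 [169 169 169 156 171 195 186 167 153 163 166 163 162 160]
 [168 168 168 170 177 188 176 151 150 156 148 138 136 154]
 [167 168 162 169 184 192 176 146 152 147 134 131 131 123]
 [168 169 154 168 191 184 167 148 152 153 146 129 108  85]
 [164 161 166 174 187 174 149 148 151 152 145 113  81  77]
 [142 126 151 179 191 174 144 148 151 152 154 145 106  71]]
[[122  71 124 142 128 153 169 167 165 166 166 165 166 166]
 [133  95 102 126 133 158 169 168 168 167 166 166 166 167]
 [142 119  96 121 155 172 169 168 168 168 167 166 167 168]
 [155 133 154 172 170 169 171 170 168 168 166 166 166 167]
 [169 171 171 170 171 172 182 178 165 168 168 167 167 167]
 [168 170 170 165 171 187 197 181 158 168 168 168 169 166]
 [169 169 170 156 171 195 186 167 153 164 166 164 162 161]
 [169 168 170 170 177 191 176 150 150 157 149 139 137 155]
 [168 169 163 170 185 193 177 146 151 147 134 130 131 123]
 [168 170 154 168 193 184 168 149 152 153 146 129 107  84]
 [166 163 166 176 188 175 149 148 151 154 146 113  80  76]
 [143 126 153 180 191 175 145 150 151 152 155 144 106  70]]
```

Visible fingertips end near (239,147), while the TCP projects to (242,152). The shut tips may therefore sit short of the nominal TCP, and the cassette has not moved. I'll step down carefully.

Request:
{"api": "arm_command", "payload": {"jaw": [255, 255, 255, 255, 255], "delta_pos": [[0, 0, 0.1], [0, 0, 0.2], [0, 0, 0.3], [0, 0, 0.3], [0, 0, 0.3]], "dr": [[0, 0, 0], [0, 0, 0], [0, 0, 0], [0, 0, 0], [0, 0, 0]]}}

```text
time: 22.52
tcp_pos: [597.6, -252.1, 148.1]
tool_rot: [-2.619, 0.001, 1.427]
ft_force: [-0.5, -0.3, -0.6]
gripper_width: 0.1
```

```bash
python3 -c "
from h import *
inseat()"
```

```text
t 22.5167 TCP seat [  2.6 -65.9 114.8] F seat [-0.1 -0.4 -0.8] T [-0.09 -0.51 -0.04] w 0.08153087891147165
```

Request:
{"api": "arm_command", "payload": {"jaw": [255, 255, 255, 255], "delta_pos": [[0, 0, 0.1], [0, 0, 0.2], [0, 0, 0.2], [0, 0, 0.2]], "dr": [[0, 0, 0], [0, 0, 0], [0, 0, 0], [0, 0, 0]]}}

```text
time: 22.85
tcp_pos: [596.7, -252.0, 146.4]
tool_rot: [-2.62, 0.001, 1.427]
ft_force: [-0.3, 0.1, -0.5]
gripper_width: 0.3
```

```bash
python3 - <<'E'
from h import *
inseat()
a=capture("side")[:,:,::-1];cv2.imwrite("pics/r_side.png",a)
print(a[144:158,232:248].mean(2).astype(int))
E
```

```text
t 22.85 TCP seat [  2.6 -65.9 112.8] F seat [-0.   0.1 -0.6] T [-0.05 -0.52  0.01] w 0.2705948647608465
[[136  53  85 138 122  72 125 135  82  85 143 170 166 167 165 166]
 [152 104  72 114 131  98 111 144 127 128 161 170 167 168 167 167]
 [170 153  98  63 122 140 101 114 137 147 167 169 168 168 167 167]
 [169 172 147 104 128 153 114  92 125 152 172 171 168 167 167 166]
 [169 169 170 171 169 145 124 152 173 174 183 178 165 168 167 167]
 [169 168 169 169 170 161 162 166 173 186 195 181 157 167 169 168]
 [168 168 167 167 169 170 171 157 171 195 186 168 153 164 167 163]
 [167 167 168 167 169 168 168 171 178 189 177 150 151 157 150 139]
 [168 167 168 168 168 169 163 169 185 193 177 147 151 148 134 129]
 [168 168 168 168 167 169 154 168 192 184 168 149 152 153 146 129]
 [168 167 168 169 166 163 166 175 188 175 150 149 151 153 145 115]
 [168 169 164 156 142 125 152 180 190 175 145 149 151 152 155 143]
 [160 159 144 118 112 106 157 193 186 167 146 149 151 152 153 157]
 [135 131 128 130 129 141 171 186 172 151 148 148 150 152 153 155]]
```

No contact yet, so this touch gauge isn't trustworthy and I'm dropping it. I'll measure level from both pictures instead, using the top-edge direction in each to solve for yaw and roll together.

```bash
cat > lev.py <<'E'
from h import *
import sys
def side_line(a):
    f=a.astype(float);L=f.mean(2);pts=[]
    for r in range(150,157):
        w=np.clip(L[r,237:245]-169,0,None)
        if r>=150 and w.sum()>15: pts.append((r,(w*np.arange(237,245)).sum()/w.sum()))
    B=np.clip(f[:,:,0]-f[:,:,2]-40,0,None)
    q=[]
    for r in range(161,166):
        w=B[r,230:246];q.append((r,(w*np.arange(230,246)).sum()/max(w.sum(),1)))
    return np.array(pts),np.array(q)
a=cv2.imread("pics/p_side.png");p,q=side_line(a);print(p.round(2).tolist(),q.round(2).tolist())
s_obs=np.polyfit(*np.vstack([p,q]).T,1);print("side fits white/all",np.polyfit(*p.T,1),s_obs)
def sl(v,cam,ya,yb,z,x):
    phi,w=v;P=np.array([[x,ya,z],[x,yb,z]]);Rx=Ro.from_euler('x',phi).as_matrix()
    X=place(seat((P-[0,80,20])@Rx.T+[0,80,20]),SX,SY-2,w);k=proj(cam,X);d=k[1]-k[0]
    return d[1]/d[0] if cam=="top" else d[0]/d[1]
for so in (np.polyfit(*p.T,1)[0],s_obs[0]):
    g=lambda v:[sl(v,"top",70,25,125,0)-0.137,sl(v,"side",70,-75,125,0)-so]
    r=least_squares(g,[0,W]);print("phi,yaw",r.x)
print([sl((f,W),"side",70,-75,125,0).round(3) for f in(-.04,-.02,0,.02,.04)])
E
python3 lev.py
```

```text
[[150.0, 241.28], [151.0, 240.92], [152.0, 240.81], [153.0, 240.34], [154.0, 240.01], [155.0, 239.88], [156.0, 239.39]] [[161.0, 237.71], [162.0, 237.39], [163.0, 236.99], [164.0, 236.83], [165.0, 236.32]]
side fits white/all [ -0.30361775 286.82901805] [ -0.33052714 290.93589476]
phi,yaw [-0.09085844 -0.19604422]
phi,yaw [ 0.0108153  -0.13177948]
[np.float64(-0.261), np.float64(-0.298), np.float64(-0.34), np.float64(-0.385), np.float64(-0.435)]
```

Both views agree on level to within about 0.01 rad (yaw -0.132, roll +0.011; limit 0.03). I'll withdraw the arm and hand in.

Request:
{"api": "arm_command", "payload": {"jaw": [255, 255, 255, 255, 255, 255, 255, 255], "delta_pos": [[0, 0, -0.5], [0, 0, -1.5], [0, 0, -3], [0, 0, -5], [0, 0, -8], [0, 0, -11], [0, 0, -14], [0, 0, -14]], "dr": [[0, 0, 0], [0, 0, 0], [0, 0, 0], [0, 0, 0], [0, 0, 0], [0, 0, 0], [0, 0, 0], [0, 0, 0]]}}

```text
time: 23.57
tcp_pos: [669.0, -260.9, 272.1]
tool_rot: [-2.628, -0.0, 1.43]
ft_force: [0.8, -0.8, 0.2]
gripper_width: -0.1
```

```bash
python3 - <<'E'
from h import *
inseat()
a=capture("side")[:,:,::-1].astype(int);b=capture("top")[:,:,::-1].astype(int)
p=cv2.imread("pics/p_side.png").astype(int);t=cv2.imread("pics/p_top.png").astype(int)
print("side stand diff",np.abs(a-p)[150:210,230:270].mean(),"top diff",np.abs(b-t)[172:213,240:275].mean())
s0=cv2.imread("pics/side0.png").astype(int)
print("rack/others vs start", np.abs(a-s0)[228:300,262:350].mean(), "tape/logger",np.abs(a-s0)[205:320,165:215].mean(), "scanner/mouse",np.abs(a-s0)[150:165,212:228].mean(),np.abs(a-s0)[185:205,185:210].mean())
E
```

```text
t 23.5667 TCP seat [  2.8 -64.4 258.1] F seat [ 0.7 -0.7  0.6] T [-0.11 -0.55 -0.01] w -0.1466894335685039
side stand diff 0.6097222222222223 top diff 0.780952380952381
rack/others vs start 1.2926136363636365 tape/logger 0.6139710144927536 scanner/mouse 0.6 1.3153333333333332
```

```bash
python3 -c "
from rig import *
print(close_job())"
```

```text
the job is handed in; nothing more can be done
None
```

I lifted the blue cassette straight up out of its slot and tilted it 30° over the stand. I pressed it against the red jaw, lowered it until I felt the ledge, let it back onto the fixed stop and released it. The job was handed in at about 24 s of the 48 s allowed, with no verdict reported.

**What the last checks showed**
- **Stop and jaw:** after release, the pictures show the label outward and the cassette's end at the stop. When I let it back onto the stop, the side force on the gripper fell from 8 N to 1 N, so the stop was carrying the jaw's push. I have no direct jaw reading.
- **Level:** the two views put it about 0.01 rad off level, against a limit of 0.03. One fit, using only the white part of the top edge, gave an impossible yaw, so I discarded it.
- **Bystanders:** the rack, the other two cassettes and the bystanders I compared look unchanged from the start. I didn't compare the marker or stapler separately. The seated cassette did not shift as the arm withdrew.

**What failed or disagreed**
- **Ledge load:** I stepped down too far in one go and the load on the ledge reached about 16–17 N, close to its 18 N slip limit. The unloaded contact height shifted by less than 1 mm afterwards, so I don't think the ledge slipped, but I did not confirm its position separately.
- **Touch check:** I tried to feel the cassette's top edge with the shut fingers. They made no contact even about 15 mm below where I expected the edge. I never found out why, so I dropped that check and relied on the pictures.
- **Calibration:** the camera fit and the felt rail contact differed by about 3 mm across the slope.

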